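# Close the adjustable wrench on the manifold nut and turn it

## Task

The big adjustable wrench already sits over the large brass nut of the air manifold, but its jaw is loose. Roll its worm until the moving jaw is snug against the nut, and only then swing the handle clockwise (seen from above) to turn the nut by about 45 degrees. Then leave the wrench on the nut and let go.

Things in the scene. Friction and masses are not known exactly. Their poses are not given: they have to be found in the camera images.
- worm_top (a point): Crest of the big steel wrench's worm, a dark knurled roller 24 mm across, 26 mm long, 81 mm above the bench, 8 mm proud of the head. Axes turn with the wrench: z up, y from nut to handle end, x to the moving jaw; roller axis along x. Nut axis at x -6, y -50 mm from here; nut top 72 mm above the bench. The wrench rests on a spring seat: sinks level up to 7 mm if pressed, 4 N plus 1.5 N per mm.
- worm (a joint): Roll of the worm in rad; 1 rad moves the jaw 3 mm. It rolls by friction: a shut fingertip dragged over it, 4 mm below its crest, towards the handle (+y of worm_top) closes the jaw, towards the nut opens it. One full stroke gives 1.5 to 2 rad; two or three make sure. When the jaw is snug the finger merely slips. It stays where left.
- jaw (a joint): Travel of the wrench's moving jaw towards the nut, in m: 0 fully open (8 mm gap), 0.008 snug on the nut; it starts with a gap of 4 to 6 mm. Driven only by the worm.
- handle_mid (a point): Middle of the big wrench's flat handle, 140 mm from the nut axis, 66 mm above the bench; axes as worm_top. Handle 24 mm wide, 10 thick, from 90 to 215 mm from the nut axis, free below (manifold plate ends 50 mm from the axis). It starts towards the robot's left (world +y) within 25 degrees. Pushed to its +x side it swings clockwise about the nut; 3 to 4 N here; stays where left.
- nut (a joint): Turn of the large brass hex nut (32 mm across flats, upright axis, on a fixed manifold) in rad: 0 at the start, growing clockwise seen from above (tightening); about 0.785 is wanted. Stiff (0.2 N m); follows the wrench when the jaw is snug. The smaller nut beside it and the small loose wrench are not part of the job.

How it is judged (in metres and radians):
On the way, in this order (a step that is already met when the one before it is completed fails the run):
1. the jaw is snug on the nut (gap under 1.2 mm) while the nut has not yet been turned (under 8 degrees) (value of joint jaw above 0.0068 m and value of joint nut between -0.14 and 0.14 rad), for 0.2 s.
2. the nut has been turned at least 30 degrees clockwise (value of joint nut above 0.52 rad), for 0.1 s.
At the end, for the whole second after the job is handed in: The nut stands at rest 30 to 60 degrees clockwise of its start, and the jaw is still snug on it (gap under 1.2 mm) (value of joint jaw above 0.0068 m and value of joint nut between 0.52 and 1.05 rad and velocity of joint nut between -0.05 and 0.05 rad/s); the robot touches nothing.
It fails at once if the nut is forced round (over 11 degrees) while the jaw is loose (gap over 2 mm) (value of joint jaw below 0.006 m and (value of joint nut above 0.2 rad or value of joint nut below -0.2 rad)).
It also fails if it takes over 48 s, if anything falls off the work surface, if the arm or the gripper's body presses on something with over 40 N, if the wrist force passes 120 N, or if a joint passes its speed limit or range.

## Robot

A 6-joint arm with a two-finger parallel gripper is mounted at the origin on the work surface. World frame = base frame: x ahead of the robot, y to its left, z up, the work surface at z = 0. Lengths are in mm, angles in degrees, forces in N, time in s.
With the tool pointing down it reaches from about 350 to 850 mm from the base axis. Payload 8.1 kg.
Tool frame: the origin (TCP) lies at the very end of the fingers, on their centre line; the grasp point (between the pads) lies 19 mm behind it; z points along the fingers, y is the line along which they close (so a half turn about z gives the same grasp; the last joint's range is limited). The gripper opens to 85 mm and grips with 20 to 120 N. Pads are 22 mm wide; open, the fingers measure 114 mm over their backs; the gripper's body (76 mm by 85 mm) begins 54 mm behind the grasp point. The pads swing forward as they close: fully open they stand 13 mm farther back than shut.
Start: joints at [60.481, 7.471, 85.268, -0, 87.261, -4.893], TCP at [249.993, 545.444, 231.292] pointing down, gripper open.
Joint ranges: [-169.43, 169.43], [-51.17, 129.36], [1.28, 143.12], [-76.62, 256.62], [0, 156.53], [-152.29, 152.29]. Speed limits (degrees/s): [136.94, 136.94, 159.86, 180, 180, 180].

## Interface

Orientations are given as [roll, pitch, yaw] about the fixed x, y, z axes, in that order (R = Rz(yaw) Ry(pitch) Rx(roll)).
In Python, from bench import sense, eyes, job, models gives the robot as it stands. The module is installed in compiled form; this text tells all that it offers.
- The arm moves only by the tool apply_moves, never from a script. Its argument "rows" is a list of rows, each a list of 6 numbers: the shift along the tool's x, y, z in mm, then the turn, a rotation vector about the tool's x, y, z in rad. In form: [[dx, dy, dz, rx, ry, rz], ...]. A call has exactly 5 rows; each row shifts and turns the commanded pose from where the row before left it, along the tool's axes as they then stand; what a row does not reach is not made up. A row lasts 1/8 s, in which the tool goes at most 62.5 mm and 10.7 degrees, less where a joint would pass 70% of its speed; a pose out of reach is approached as far as the arm can. A call is refused whole if a number of a shift passes 62.5 or a number of a turn 0.188, either way. A call with a gripper value outside its range is refused whole. "fingers" is the finger opening in mm, from 0 to 85.4, set as the call begins (left out, the last holds). The fingers move at their own pace and stop on an object; "grip_force" is the grip in N (left out, the last holds). Time passes only in rows, so rows that do not move let the fingers close, or fill a call up. It gives the time, the measured TCP pose, the force, the opening and the grip force at its end, in the units of the state.
- sense(): the state, without advancing time (a new reading comes with each control period).
- eyes.snapshot(name): name is "scene" or "top" or "wrist"; returns (picture, depth): 384x512x3 uint8, red, green, blue; 384x512 float32, mm along the optical axis (not along the pixel's ray), 0 where there is no reading.
- eyes.get_calibration(name): a dict with "intrinsics" (3x3 intrinsics, pixels), "R" (3x3) and "t" (3): a world point X has camera coordinates R X + t; the wrist camera has in their place "mount" (4x4, takes a point from camera to tool coordinates, whose origin is the TCP and whose axes are the flange's). Camera axes: x right, y down, z forward; pixel columns grow to the right and rows downward; lengths in mm; the calibration is good to about 2 mm. The wrist camera is an equidistant fisheye: a pixel r from the principal point sees the ray r / f radians off the axis. A picture is of the moment at which its call begins: read the wrist's pose just before it. get_calibration takes no time and is no camera call.
- job.hand_in(): hands the job in; it is judged then, once.
Trained networks look in the newest picture that a camera, given by its name, has taken for a name from the list of things; names that differ only in an ending like _2 or _b are one class to them, and where a whole thing is asked for, a point or a joint stands for the part that bears it (a point fixed in the world has none). Each returns a list of dicts, best first, with "confidence" (0 to 1); they miss things now and then, are a little off and sometimes report something else, mostly with a low value. They report only what shows in the picture. A call takes as long as a camera call.
- models.boxes_of(name, camera): "xyz" ([x, y, z] in mm, in world coordinates, good to about 4 mm: the middle of the surface that is visible of it).
- models.cut_out(name, camera): "pixels" (384x512 bool, what is visible of it).
- models.place_of(name, camera): "xyz" ([x, y, z] in mm, in world coordinates, good to about 4 mm: a listed point, or the origin of a listed thing).
The state is a dict: "time": time; "joint_pos": joint angles; "qd": joint speeds; "joint_efforts": joint torques, N m; "tool_pos": TCP position; "tcp_rot": TCP orientation; "ft_force": force on the tool from outside, world axes, zero at the start; "wrist_torque": the same for the moment, N m; "finger_gap": finger opening in mm; "grip_force": force on a finger pad.
Only numpy, scipy, OpenCV 4.12 (cv2) and the standard library are available. Lean on these libraries where they do the work, as an engineer would, in place of code of your own. Each camera call takes 0.05 s, during which the arm holds its last target. There are 200 camera calls.

## Working session

There is one attempt and no reset: what is moved stays moved. The work goes in short steps, Python scripts to look and compute and a tool call to move; the robot and the scene stay as the last step left them, time stands still between calls to the robot, and variables do not carry over. Pictures are saved under pics/ and viewed, at most 10 in all, crops included, and the job is handed in when it is done.

Besides the shell and the picture viewer there is one more tool, called after "Emit:" by a JSON object that holds its "method" and its "body". apply_moves: Moves the arm, as the interface text tells. Its arguments: {"type":"object","properties":{"rows":{"type":"array"},"fingers":{"type":"number"},"grip_force":{"type":"number"}},"required":["rows"]}

```bash
mkdir -p pics
python3 - <<'E'
from bench import sense, eyes, models
import cv2, numpy as np
s=sense(); print({k:np.round(v,2).tolist() for k,v in s.items()})
for c in ("top","scene"):
    p,d=eyes.snapshot(c); cv2.imwrite(f"pics/{c}0.png",p[:,:,::-1])
    for n in ("worm_top","handle_mid"):
        print(c,n,[(np.round(r["xyz"],1).tolist(),round(r["confidence"],2)) for r in models.place_of(n,c)[:3]])
    print(c,[(np.round(r["xyz"],1).tolist(),round(r["confidence"],2)) for r in models.boxes_of("nut",c)[:3]])
E
```

```text
{'time': 0.0, 'joint_pos': [60.48, 7.51, 85.33, 0.0, 87.26, -4.89], 'qd': [0.1, 0.12, -0.02, 0.05, -0.03, 0.05], 'joint_efforts': [-0.0, -56.94, -50.06, -0.0, 0.01, 0.0], 'tool_pos': [249.7, 544.96, 230.23], 'tcp_rot': [-179.89, -0.01, 155.38], 'ft_force': [-0.62, -0.65, -0.94], 'wrist_torque': [0.01, -0.01, -0.0], 'grip_force': 0.0, 'finger_gap': 85.57}
top worm_top [([508.9, -47.6, 81.5], 0.93)]
top handle_mid [([476.8, 38.0, 69.5], 0.57)]
top [([521.8, -91.7, 68.4], 0.55)]
scene worm_top [([512.7, -44.4, 79.0], 0.76)]
scene handle_mid [([478.0, 37.3, 67.4], 0.91)]
scene [([521.7, -91.7, 70.1], 0.81)]
```

View pics/top0.png

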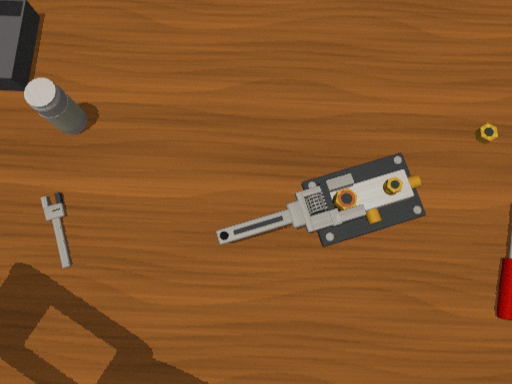

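Run:
```python
from bench import eyes, models
import cv2, numpy as np
from scipy import ndimage as N
p,d=eyes.snapshot("top"); c=eyes.get_calibration("top")
K,R,t=[np.array(c[k]) for k in("intrinsics","R","t")]
v,u=np.nonzero(d>0); X=np.linalg.solve(K,np.stack([u,v,1+0*u]))*d[v,u]
W=(R.T@(X-t.reshape(3,1))).T
print("cam",-R.T@t.ravel(), K[0,0])
# handle: height 60..78 points near line
np.save("W.npy",W)
m=(abs(W[:,2]-66)<9)&(abs(W[:,0]-480)<80)&(W[:,1]>5)&(W[:,1]<140)
Q=W[m]; print(len(Q),Q.mean(0),Q.min(0),Q.max(0))
r=cv2.fitLine(Q[:,:2].astype(np.float32),cv2.DIST_HUBER,0,.01,.01).ravel(); print(r)
y=Q[:,1]
for a in range(5,140,10):
    q=Q[(y>=a)&(y<a+10)]
    if len(q): print(a,len(q),q[:,0].min().round(1),q[:,0].max().round(1),np.median(q[:,2]).round(1))
def pix(P): 
    q=K@(R@np.array(P)+t.ravel()); return q[:2]/q[2]
for P in ((509,-47,81),(477,38,66),(522,-92,72)): print(pix(P))
u0,v0=pix((509,-47,81)).astype(int)
cv2.imwrite("pics/crop.png",cv2.resize(p[max(0,v0-45):v0+45,max(0,u0-60):u0+60,::-1],None,fx=6,fy=6,interpolation=cv2.INTER_CUBIC)); print(u0,v0)
```

```text
cam [381.92094923  39.88447384 707.47145473] 406.5570306809758
1041 [469.95880913  55.98991169  70.85229315] [443.05703865   5.24340541  63.37161834] [499.64403752 109.27560281  74.15963863]
[ 3.4200212e-01 -9.3969917e-01  4.6996289e+02  5.5972183e+01]
5 98 472.6 499.6 71.0
15 108 469.1 496.5 70.9
25 96 466.3 492.4 71.0
35 105 461.8 488.8 70.6
45 102 459.2 485.3 71.0
55 103 454.7 481.4 71.2
65 104 452.3 479.9 71.2
75 103 448.4 475.7 70.9
85 103 445.2 472.5 71.1
95 96 443.1 468.7 70.9
105 23 447.8 465.3 70.0
[316.38993999 204.25488055]
[261.40723956 223.61681032]
[343.86765725 198.51073526]
316 204
```

View pics/crop.png

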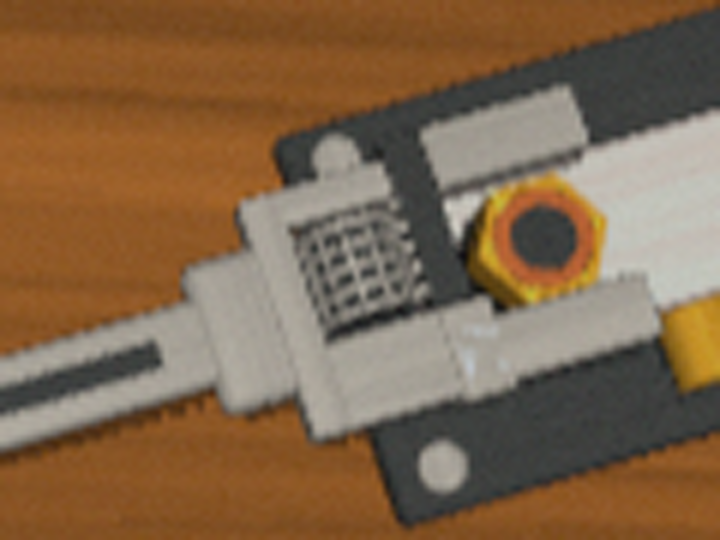

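The top view shows the handle running left from the head, the worm at about pixel (316,204) and the nut at about (346,198). The moving jaw with its gap is on the upper (+x) side. The handle line gives a wrench azimuth of 110°. With the worm top near (510,-46.5,81), turning the tool to yaw 110° lines tool x up with wrench y.

Emit:
{"method": "apply_moves", "body": {"rows": [[0,0,0,0,0,0.158],[0,0,0,0,0,0.158],[0,0,0,0,0,0.158],[0,0,0,0,0,0.158],[0,0,0,0,0,0.16]], "fingers": 0}}

```text
time: 1.08
tool_pos: [250.0, 545.4, 231.3]
tcp_rot: [180.0, -0.0, 109.7]
ft_force: [-0.1, 0.3, 0.3]
finger_gap: -0.3
grip_force: 0.0
```

Emit:
{"method": "apply_moves", "body": {"rows": [[-40,3,0,0,0,0],[-45,3,0,0,0,0],[-45,3,0,0,0,0],[-45,3,0,0,0,0],[-45,3,0,0,0,0]]}}

```text
time: 1.7
tool_pos: [339.8, 342.6, 231.5]
tcp_rot: [180.0, -0.0, 110.0]
ft_force: [0.4, -0.1, 0.8]
finger_gap: 0.2
grip_force: 0.0
```

Emit:
{"method": "apply_moves", "body": {"rows": [[-45,3,0,0,0,0],[-45,3,0,0,0,0],[-45,3,0,0,0,0],[-45,3,0,0,0,0],[-45,3,0,0,0,0]]}}

```text
time: 2.33
tool_pos: [430.8, 136.2, 231.6]
tcp_rot: [180.0, 0.0, 110.0]
ft_force: [-0.4, 0.6, -0.3]
finger_gap: -0.1
grip_force: 0.0
```

Emit:
{"method": "apply_moves", "body": {"rows": [[-45,3,20,0,0,0],[-45,3,20,0,0,0],[-45,3,20,0,0,0],[-45,3,20,0,0,0],[-40,0,20,0,0,0]]}}

```text
time: 2.95
tool_pos: [517.5, -66.8, 130.9]
tcp_rot: [180.0, 0.0, 110.0]
ft_force: [0.6, -0.4, 0.4]
finger_gap: -0.5
grip_force: 0.0
```

Run:
```python
from bench import sense, eyes, models
import cv2, numpy as np
print(sense()["tool_pos"])
for c in ("wrist","scene"):
    p,d=eyes.snapshot(c); cv2.imwrite(f"pics/{c}1.png",p[:,:,::-1])
    for n in ("worm_top","handle_mid"):
        print(c,n,[(np.round(r["xyz"],1).tolist(),round(r["confidence"],2)) for r in models.place_of(n,c)[:3]])
W=np.load("W.npy"); x=np.array([.94,.342]); y=np.array([-.342,.94])
L=np.c_[(W[:,:2]-[510,-46.5])@x,(W[:,:2]-[510,-46.5])@y,W[:,2]]
for b in range(20,-48,-4): print(b,[int(np.median(q)) if len(q:=L[(abs(L[:,0]-a)<2.5)&(abs(L[:,1]-b)<2),2]) else 0 for a in range(-30,35,5)])
```

```text
[517.52630446 -66.78438049 130.91477643]
wrist worm_top [([512.4, -48.4, 79.8], 0.77)]
wrist handle_mid [([478.8, 37.6, 68.1], 0.81)]
scene worm_top [([512.6, -44.9, 81.6], 0.88)]
scene handle_mid [([478.0, 39.3, 67.0], 0.9), ([515.8, -45.3, 83.3], 0.49)]
20 [72, 2, 36, 72, 72, 73, 73, 72, 72, 71, 73, 72, 2]
16 [71, 72, 72, 72, 72, 72, 73, 72, 73, 72, 72, 72, 37]
12 [73, 73, 73, 72, 69, 71, 69, 73, 72, 72, 71, 73, 72]
8 [72, 72, 72, 71, 73, 76, 77, 76, 77, 76, 73, 72, 72]
4 [72, 73, 72, 72, 76, 79, 79, 79, 78, 79, 72, 72, 72]
0 [72, 72, 73, 72, 76, 80, 81, 81, 80, 81, 71, 73, 71]
-4 [72, 73, 73, 72, 75, 81, 80, 81, 80, 79, 72, 73, 72]
-8 [73, 73, 73, 72, 72, 79, 78, 79, 78, 78, 71, 73, 71]
-12 [73, 72, 73, 72, 70, 75, 74, 75, 74, 76, 72, 72, 72]
-16 [72, 72, 73, 73, 71, 71, 71, 69, 70, 69, 71, 72, 71]
-20 [73, 73, 72, 72, 71, 70, 71, 71, 72, 71, 71, 71, 72]
-24 [72, 73, 73, 72, 70, 72, 70, 71, 72, 71, 71, 70, 71]
-28 [73, 73, 72, 73, 71, 71, 70, 69, 70, 70, 71, 71, 71]
-32 [73, 73, 72, 73, 47, 59, 63, 0, 0, 70, 72, 73, 73]
-36 [73, 73, 73, 56, 59, 68, 69, 50, 42, 53, 72, 72, 72]
-40 [73, 73, 71, 64, 70, 70, 70, 69, 52, 52, 72, 73, 73]
-44 [73, 74, 71, 70, 70, 70, 71, 70, 69, 42, 72, 73, 73]
```

View pics/wrist1.png

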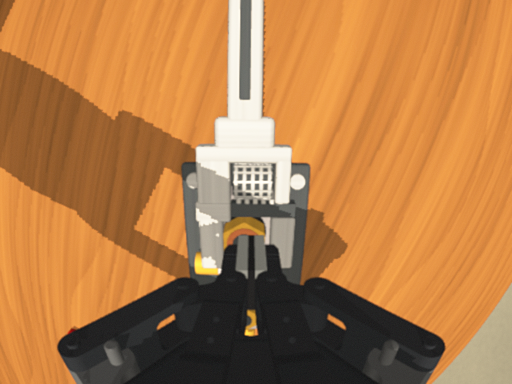

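Wrist view: the worm is at about pixel (252,182), ahead of the shut fingertips, and is aligned with tool x. The depth map puts the roller crest about 2.5 mm further along +x and 2 mm towards the nut, so I'm correcting for that and lowering.

Emit:
{"method": "apply_moves", "body": {"rows": [[-1,2.5,15,0,0,0],[-1,0,15,0,0,0],[0,0,14,0,0,0],[0,0,10,0,0,0],[0,0,0,0,0,0]]}}

```text
time: 3.88
tool_pos: [518.9, -65.9, 75.9]
tcp_rot: [-179.9, -0.1, 110.0]
ft_force: [-0.2, -0.5, 0.4]
finger_gap: -0.1
grip_force: 0.0
```

Emit:
{"method": "apply_moves", "body": {"rows": [[4,0,0,0,0,0],[4,0,0,0,0,0],[4,0,0,0,0,0],[4,0,0,0,0,0],[4,0,0,0,0,0]]}}

```text
time: 4.5
tool_pos: [514.2, -47.8, 78.9]
tcp_rot: [179.9, 0.1, 110.0]
ft_force: [-0.6, -4.7, 6.3]
finger_gap: -0.1
grip_force: 2.8
```

Emit:
{"method": "apply_moves", "body": {"rows": [[5,0,0,0,0,0],[5,0,0,0,0,0],[5,0,0,0,0,0],[5,0,0,0,0,0],[5,0,0,0,0,0]]}}

```text
time: 5.12
tool_pos: [503.6, -23.0, 76.5]
tcp_rot: [-179.9, -0.1, 110.0]
ft_force: [0.4, -0.8, 0.2]
finger_gap: 0.0
grip_force: 0.0
```

Emit:
{"method": "apply_moves", "body": {"rows": [[0,0,-18,0,0,0],[-23,0,0,0,0,0],[-22,0,0,0,0,0],[0,0,9,0,0,0],[0,0,9,0,0,0]]}}

```text
time: 5.75
tool_pos: [519.5, -66.1, 76.4]
tcp_rot: [-180.0, -0.0, 109.9]
ft_force: [-0.2, -0.1, 0.1]
finger_gap: -0.1
grip_force: 0.0
```

Emit:
{"method": "apply_moves", "body": {"rows": [[4,0,0,0,0,0],[4,0,0,0,0,0],[4,0,0,0,0,0],[4,0,0,0,0,0],[4,0,0,0,0,0]]}}

```text
time: 6.38
tool_pos: [514.7, -47.8, 79.2]
tcp_rot: [179.8, 0.2, 110.0]
ft_force: [1.5, -4.6, 4.4]
finger_gap: 0.3
grip_force: 2.6
```

Emit:
{"method": "apply_moves", "body": {"rows": [[5,0,0,0,0,0],[5,0,0,0,0,0],[5,0,0,0,0,0],[5,0,0,0,0,0],[5,0,0,0,0,0]]}}

```text
time: 7.0
tool_pos: [503.8, -23.1, 76.8]
tcp_rot: [-179.9, -0.1, 110.0]
ft_force: [0.5, 0.0, -0.4]
finger_gap: -0.2
grip_force: 0.0
```

Emit:
{"method": "apply_moves", "body": {"rows": [[0,0,-18,0,0,0],[-23,0,0,0,0,0],[-22,0,0,0,0,0],[0,0,9,0,0,0],[0,0,9,0,0,0]]}}

```text
time: 7.62
tool_pos: [519.4, -66.1, 76.4]
tcp_rot: [-180.0, -0.0, 109.9]
ft_force: [0.5, -0.3, 0.2]
finger_gap: -0.0
grip_force: 0.0
```

Emit:
{"method": "apply_moves", "body": {"rows": [[4,0,0,0,0,0],[4,0,0,0,0,0],[4,0,0,0,0,0],[4,0,0,0,0,0],[4,0,0,0,0,0]]}}

```text
time: 8.25
tool_pos: [514.7, -47.8, 79.2]
tcp_rot: [179.8, 0.2, 110.0]
ft_force: [2.7, -4.6, 5.7]
finger_gap: 0.3
grip_force: 2.6
```

Emit:
{"method": "apply_moves", "body": {"rows": [[5,0,0,0,0,0],[5,0,0,0,0,0],[5,0,0,0,0,0],[5,0,0,0,0,0],[5,0,0,0,0,0]]}}

```text
time: 8.88
tool_pos: [503.8, -23.1, 76.8]
tcp_rot: [-179.9, -0.1, 110.0]
ft_force: [-0.2, 1.2, 0.6]
finger_gap: 0.2
grip_force: 0.0
```

Emit:
{"method": "apply_moves", "body": {"rows": [[0,0,-18,0,0,0],[30,0,-30,0,0,0],[50,0,-30,0,0,0],[50,0,0,0,0,0],[50,0,0,0,0,0]]}}

```text
time: 9.5
tool_pos: [443.1, 146.7, 157.4]
tcp_rot: [179.8, 0.0, 110.0]
ft_force: [-0.1, -0.4, -0.5]
finger_gap: 0.1
grip_force: 0.0
```

Run:
```python
from bench import sense, eyes, models
import cv2, numpy as np
print(sense()["tool_pos"],sense()["time"])
p,d=eyes.snapshot("top"); cv2.imwrite("pics/crop2.png",cv2.resize(p[159:249,256:376,::-1],None,fx=6,fy=6,interpolation=cv2.INTER_CUBIC))
for n in ("worm_top","handle_mid"):
  print(n,[(np.round(r["xyz"],1).tolist(),round(r["confidence"],2)) for r in models.place_of(n,"top")[:3]])
```

```text
[443.10514833 146.69655056 157.44122473] 9.5
worm_top [([511.4, -45.2, 82.0], 0.8)]
handle_mid [([477.3, 35.9, 67.3], 0.78)]
```

View pics/crop2.png

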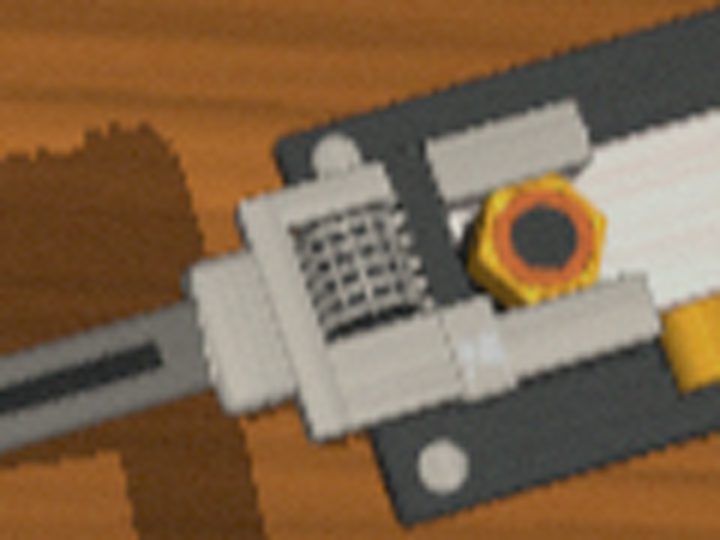

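The jaw (crop (430–590,100–200)) has moved about 3 mm and is now close to the nut, possibly with a little gap left. I'll do two more strokes, slightly deeper, and compare the pictures.

Emit:
{"method": "apply_moves", "body": {"rows": [[-50,0,0,0,0,0],[-60,0,20,0,0,0],[-60,0,20,0,0,0],[-55,0,20,0,0,0],[0,0,9,0,0,0]]}}

```text
time: 10.28
tool_pos: [519.7, -69.7, 86.2]
tcp_rot: [-179.9, 0.0, 109.7]
ft_force: [0.0, 0.4, 0.1]
finger_gap: -0.5
grip_force: 0.0
```

Emit:
{"method": "apply_moves", "body": {"rows": [[0,0,10,0,0,0],[0,0,0,0,0,0],[4,0,0,0,0,0],[4,0,0,0,0,0],[4,0,0,0,0,0]]}}

```text
time: 10.9
tool_pos: [517.0, -54.3, 78.7]
tcp_rot: [179.8, 0.2, 110.1]
ft_force: [1.8, -7.7, 6.0]
finger_gap: 0.0
grip_force: 3.5
```

Emit:
{"method": "apply_moves", "body": {"rows": [[4,0,0,0,0,0],[4,0,0,0,0,0],[4,0,0,0,0,0],[4,0,0,0,0,0],[4,0,0,0,0,0]]}}

```text
time: 11.52
tool_pos: [510.3, -34.9, 78.9]
tcp_rot: [179.8, 0.2, 110.0]
ft_force: [1.3, -0.7, 2.9]
finger_gap: 0.1
grip_force: 1.3
```

Emit:
{"method": "apply_moves", "body": {"rows": [[4,0,0,0,0,0],[4,0,0,0,0,0],[5,0,0,0,0,0],[0,0,-18,0,0,0],[-20,0,0,0,0,0]]}}

```text
time: 12.15
tool_pos: [512.4, -41.3, 97.2]
tcp_rot: [179.8, 0.1, 110.1]
ft_force: [0.4, -0.3, 0.6]
finger_gap: 0.0
grip_force: 0.0
```

Emit:
{"method": "apply_moves", "body": {"rows": [[-25,0,0,0,0,0],[0,0,9,0,0,0],[0,0,9,0,0,0],[4,0,0,0,0,0],[4,0,0,0,0,0]]}}

```text
time: 12.78
tool_pos: [517.1, -58.6, 77.1]
tcp_rot: [-180.0, 0.2, 110.0]
ft_force: [1.1, -11.3, 4.0]
finger_gap: -0.1
grip_force: 4.5
```

Emit:
{"method": "apply_moves", "body": {"rows": [[4,0,0,0,0,0],[4,0,0,0,0,0],[4,0,0,0,0,0],[4,0,0,0,0,0],[4,0,0,0,0,0]]}}

```text
time: 13.4
tool_pos: [511.9, -39.3, 78.9]
tcp_rot: [179.8, 0.2, 110.0]
ft_force: [2.2, -6.4, 6.7]
finger_gap: -0.0
grip_force: 3.8
```

Emit:
{"method": "apply_moves", "body": {"rows": [[4,0,0,0,0,0],[4,0,0,0,0,0],[5,0,0,0,0,0],[4,0,0,0,0,0],[0,0,-18,0,0,0]]}}

```text
time: 14.02
tool_pos: [502.2, -21.8, 93.5]
tcp_rot: [-179.8, -0.1, 110.0]
ft_force: [0.2, -0.2, -0.1]
finger_gap: 0.5
grip_force: 0.0
```

Emit:
{"method": "apply_moves", "body": {"rows": [[30,0,-30,0,0,0],[50,0,-30,0,0,0],[50,0,0,0,0,0],[50,0,0,0,0,0],[0,0,0,0,0,0]]}}

```text
time: 14.65
tool_pos: [441.7, 149.3, 156.2]
tcp_rot: [179.9, -0.0, 110.2]
ft_force: [0.8, -0.3, 0.6]
finger_gap: 0.1
grip_force: 0.0
```

Run:
```python
from bench import sense, eyes, models
import cv2, numpy as np
print(sense()["tool_pos"],sense()["time"])
p,d=eyes.snapshot("top"); b=cv2.resize(p[159:249,256:376,::-1],None,fx=6,fy=6,interpolation=cv2.INTER_CUBIC)
cv2.imwrite("pics/crop3.png",b)
f=lambda i:cv2.imread(i)[80:330,400:660]
ims=[f(f"pics/{n}.png") for n in("crop","crop2","crop3")]
cv2.imwrite("pics/cmp.png",np.hstack(ims))
# ECC-free: phase shift of jaw tip patch
g=[cv2.cvtColor(cv2.imread(f"pics/{n}.png"),6).astype(np.float32)[80:170,500:600] for n in("crop","crop2","crop3")]
w=cv2.createHanningWindow((100,90),cv2.CV_32F)
print([cv2.phaseCorrelate(g[0],x,w) for x in g[1:]],cv2.phaseCorrelate(g[1],g[2],w))
```

```text
[441.71292227 149.34309839 156.16309066] 14.65
[((0.3472992922768938, 0.02971161525386634), 0.26793191485934786), ((10.833228822328913, 2.0959602940475506), 0.027109347237481013)] ((0.04962917553324786, 0.11689519238448298), 0.9742729738023546)
```

View pics/cmp.png

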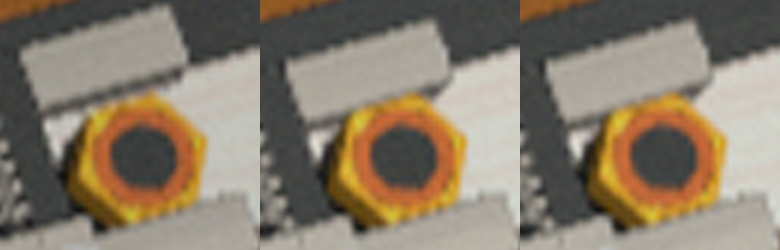

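The jaw did not move between pictures 2 and 3 (shift about 0), and its edge lies on the nut flat, so it is snug. Next I go to the −x side of the handle, 150 mm from the nut axis.

Emit:
{"method": "apply_moves", "body": {"rows": [[-36,-17,0,0,0,0],[-36,-17,0,0,0,0],[-36,-17,10,0,0,0],[0,0,45,0,0,0],[0,0,45,0,0,0]]}}

```text
time: 15.32
tool_pos: [432.8, 25.6, 55.0]
tcp_rot: [179.9, 0.1, 109.8]
ft_force: [0.5, -0.1, -0.6]
finger_gap: 0.1
grip_force: 0.0
```

Emit:
{"method": "apply_moves", "body": {"rows": [[0,5,0,0,0,0],[0,5,0,0,0,0],[0,4,0,0,0,0],[0,3,0,0,0,0],[0,3,0,0,0,0]]}}

```text
time: 15.95
tool_pos: [450.7, 34.6, 55.5]
tcp_rot: [180.0, 0.0, 110.0]
ft_force: [-2.7, -1.3, 1.9]
finger_gap: 0.5
grip_force: 1.4
```

Contact is made with an offset of 25 mm, as planned. Now I swing about the nut at 0.04 rad per row.

Emit:
{"method": "apply_moves", "body": {"rows": [[0.9,6,0,0,0,0.04],[0.9,6,0,0,0,0.04],[0.9,6,0,0,0,0.04],[0.9,6,0,0,0,0.04],[0.9,6,0,0,0,0.04]]}}

```text
time: 16.58
tool_pos: [477.6, 46.8, 54.7]
tcp_rot: [-179.9, 0.0, 98.5]
ft_force: [-2.0, -1.3, 1.6]
finger_gap: 0.1
grip_force: 1.5
```

Emit:
{"method": "apply_moves", "body": {"rows": [[0.9,6,0,0,0,0.04],[0.9,6,0,0,0,0.04],[0.9,6,0,0,0,0.04],[0.9,6,0,0,0,0.04],[0.9,6,0,0,0,0.04]]}}

```text
time: 17.2
tool_pos: [507.0, 53.3, 54.6]
tcp_rot: [-179.9, 0.0, 87.0]
ft_force: [-2.9, -1.2, 1.2]
finger_gap: 0.0
grip_force: 1.5
```

Emit:
{"method": "apply_moves", "body": {"rows": [[0.9,6,0,0,0,0.04],[0.9,6,0,0,0,0.04],[0.9,6,0,0,0,0.04],[0.9,6,0,0,0,0.04],[0.9,6,0,0,0,0.04]]}}

```text
time: 17.82
tool_pos: [537.2, 54.0, 54.4]
tcp_rot: [-179.9, 0.0, 75.6]
ft_force: [-2.7, -1.0, 0.2]
finger_gap: -0.1
grip_force: 1.5
```

Emit:
{"method": "apply_moves", "body": {"rows": [[0.9,6,0,0,0,0.04],[0.9,6,0,0,0,0.04],[0.9,6,0,0,0,0.04],[0.9,6,0,0,0,0.04],[0,0,0,0,0,0]]}}

```text
time: 18.45
tool_pos: [561.5, 50.1, 54.6]
tcp_rot: [-179.9, 0.0, 66.5]
ft_force: [-1.5, 0.4, 0.4]
finger_gap: 0.3
grip_force: 0.6
```

Emit:
{"method": "apply_moves", "body": {"rows": [[0,0,0,0,0,0],[0,-10,0,0,0,0],[0,-20,0,0,0,0],[0,-20,-30,0,0,0],[0,-40,-50,0,0,0]]}}

```text
time: 19.08
tool_pos: [478.1, 85.7, 132.9]
tcp_rot: [-179.9, 0.1, 66.4]
ft_force: [0.8, 1.9, 0.9]
finger_gap: -0.1
grip_force: 0.0
```

Run:
```python
from bench import sense, eyes, models
import cv2, numpy as np
print(sense()["tool_pos"],sense()["time"])
p,d=eyes.snapshot("top"); cv2.imwrite("pics/top4.png",cv2.resize(p[100:290,200:450,::-1],None,fx=3,fy=3,interpolation=cv2.INTER_CUBIC))
for n in ("worm_top","handle_mid"):
  for r in models.place_of(n,"top")[:2]:
    v=np.array(r["xyz"][:2])-[524.2,-95.7]; print(n,np.round(r["xyz"]),r["confidence"],np.degrees(np.arctan2(v[1],v[0])),np.hypot(*v))
```

```text
[478.11087164  85.73760985 132.87727496] 19.075
worm_top [546. -55.  82.] 0.74 61.27073121554489 46.18538729944783
```

View pics/top4.png

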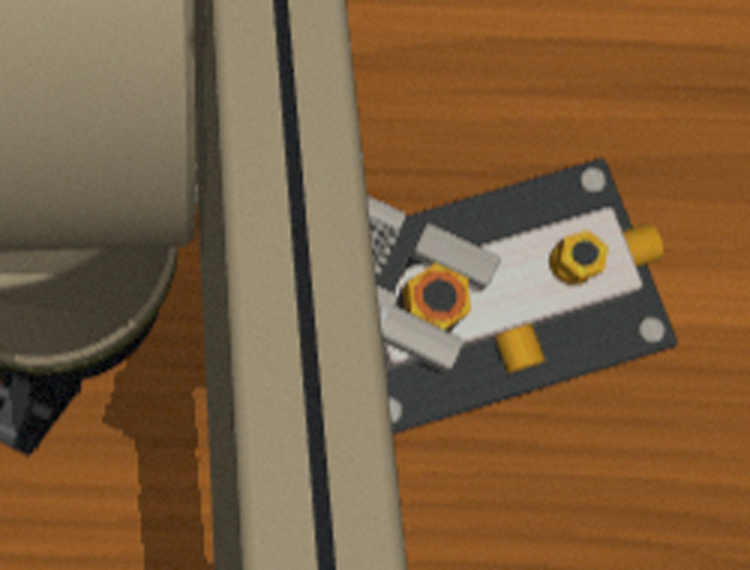

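The picture shows the wrench swung about 43° clockwise. Both jaws lie flush on the nut (crop pixel (440,297)) and the gripper is clear.

```bash
python3 -c "
from bench import job
print(job.hand_in())"
```

```text
the job is handed in; nothing more can be done
None
```

I closed the jaw snug on the nut, swung the wrench about 43° clockwise (judged from the arm's path and the top camera), left it on the nut with the gripper clear, and handed the job in at about 19 s; no verdict came back.

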